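# Hang the rinsed sample pail on the drain hook

## Task

The rinsed steel pail has to drip off: with the pail still standing on the bench, raise its flat-lying bail fully upright, then lift the pail by the bail and hang it on the drain stand so that the bail lies over both prongs of the hook, with the blue grip between them. Leave it hanging level and still; do not tip the pail or disturb the other things on the bench.

Things in the scene. Friction and masses are not known exactly. Their poses are not given: they have to be found in the camera images.
- pail: Open stainless pail, 90 mm across the rim (80 mm at the foot), 75 mm tall, about 0.45 kg with its bail (varies). Origin: centre of its underside, z up. At bail angle 0 the bail points along the pail's -x; the bail's hinge axis is the pail's y.
- pail_pivot (a point): Point on the pail's axis, midway between the two bail pivots: 62 mm above the underside. Axes as the pail's. The pivots stick out to 58 mm either side along y.
- bail_grip (a point): Centre of the grip: round blue sleeve, 14 mm thick, 40 mm long, turning on the bar, along this point's y (= pail's y), 85 mm from the pivot axis. The bare 8 mm bar is straight to 46 mm either side, then bends to the legs (54 mm either side). With the bail flat the grip's centre is 62 mm above the bench and 33 mm are free between sleeve and pail wall.
- bail (a joint): Bail angle in rad: about 0 = lying flat out to the pail's -x side, 1.571 = upright over the pail, 3.14 = flat on the other side. Turns freely over this range with slight friction (0.02 N m); the bail weighs 40 g.
- hook_seat (a point): Where the grip's centre should come to rest: midway between the two hook prongs, 198 mm above the bench (8 mm above the axis of the prongs' rods). Axes: z up, x towards the post, y across the prongs (the bar must lie along y). The hung pail is below the prongs, wider than their gap, so it must come in along +x from the side of the red balls, the bar just above them and the pail below the prongs, then be lowered.
- stand: Drain stand fixed to the bench; origin below hook_seat, same axes. 8 mm steel prongs at y = +34 and -34 mm run nearly level from the cross-bar of the post (x = +90 mm) to x = -18 mm, then turn up to red balls (11 mm) at x = -26 mm with tops 218 mm above the bench. Post and cross-bar end 201 mm above the bench. Grey drip tray, 150 x 150 mm, 14 mm high, below.
- beaker: small glass beaker, 60 mm across, 80 mm tall, bystander; origin: centre of its underside
- media_bottle: clear bottle with blue cap, 68 mm across, 150 mm tall, bystander; origin: centre of its underside
- amber_jar: amber jar with white cap, 52 mm across, 70 mm tall, bystander; origin: centre of its underside
- tip_box: red pipette-tip box, 88 x 123 x 54 mm, bystander; origin: centre of its underside
- tube_rack: blue rack of capped tubes, 80 x 160 mm, 102 mm tall, bystander; origin: centre of its underside
- porcelain_cup: white porcelain cup without a handle, 68 mm across, 75 mm tall, bystander; origin: centre of its underside
Mind the look-alikes: they are no part of the job. Leave any brown look-alike of the stand alone.

How it is judged:
By the outcome, as a careful person would: the job done as asked, in the order asked, and still so for the second after the job is handed in, with the robot touching nothing.
It also fails if it takes over 64 s, if anything falls off the work surface, if the arm or the gripper's body presses on something with over 40 N, if the wrist force passes 120 N, or if a joint passes its speed limit or range.

## Robot

A 6-joint arm with a two-finger parallel gripper is mounted at the origin on the work surface. World frame = base frame: x ahead of the robot, y to its left, z up, the work surface at z = 0. Lengths are in m, angles in degrees, forces in N, time in s.
With the tool pointing down it reaches from about 0.3 to 0.75 m from the base axis. Payload 8.5 kg.
Tool frame: the origin (TCP) lies between the finger pads; the fingertips stand 17 mm ahead of it and the grasp point (between the pads) lies 2 mm behind it; z points along the fingers, y is the line along which they close (so a half turn about z gives the same grasp; the last joint's range is limited). The gripper opens to 88 mm and grips with 3 to 60 N. Pads are 18 mm wide; open, the fingers measure 123 mm over their backs; the gripper's body (75 mm by 187 mm) begins 45 mm behind the grasp point.
Start: joints at [54.586, 21.807, 74.336, -0, 83.858, -12.336], TCP at [0.216, 0.506, 0.256] pointing down, gripper open.
Joint ranges: [-178.18, 178.18], [-50.72, 133.34], [12.68, 142.11], [-81.47, 261.47], [9.98, 163.14], [-165.26, 165.26]. Speed limits (degrees/s): [136.94, 136.94, 180, 180, 180, 180].

## Interface

Orientations are given as a 3x3 rotation matrix whose columns are the frame's x, y, z axes.
In Python, from workcell import get_obs, capture, camera_params, robot, spot_in gives the robot as it stands.
- The arm moves only by the tool carry_out, never from a script. Its argument "commands" is a list that holds one entry, the list of rows, each a list of 7 numbers: the shift along the tool's x, y, z in units of 25 mm (1.0 is 25 mm), then the turn, a rotation vector about the tool's x, y, z in units of 5 degrees (1.0 is 5 degrees), then the finger opening in mm, from 0 to 88.1. A call has 1 to 8 rows; each row is the pose to reach, as a shift and turn from the pose commanded when the call began, along the tool's axes at that moment; what a row does not reach only later rows make up. A row lasts 1/12 s, in which the tool goes at most 41.7 mm and 7.16 degrees, less where a joint would pass 70% of its speed; a pose out of reach is approached as far as the arm can. A call with a gripper value outside its range is refused whole. The fingers move at their own pace and stop on an object; "grip_force" is the grip in N (left out, the last holds). Time passes only in rows, so rows that repeat a pose let the fingers close. It gives the time, the measured TCP pose, the force, the opening and the grip force at its end, in the units of the state.
- get_obs(): the state, without advancing time (a new reading comes with each control period).
- capture(name): name is "side" or "top" or "wrist"; returns (picture, depth): 480x640x3 uint8, red, green, blue; 480x640 float32, m along the optical axis (not along the pixel's ray), 0 where there is no reading.
- camera_params(name): a dict with "K" (3x3 intrinsics, pixels), "world_from_camera" (4x4, takes a point from camera to world coordinates). Camera axes: x right, y down, z forward; pixel columns grow to the right and rows downward; lengths in m; the calibration is good to about 2 mm. A picture is of the moment at which its call begins: read the wrist's pose just before it. camera_params takes no time and is no camera call; for the wrist camera it gives the pose at the moment of the call.
- robot.close_job(): hands the job in; it is judged then, once.
Trained networks look in the newest picture that a camera, given by its name, has taken for a name from the list of things; names that differ only in an ending like _2 or _b are one class to them, and where a whole thing is asked for, a point or a joint stands for the part that bears it (a point fixed in the world has none). Each returns a list of dicts, best first, with "confidence" (0 to 1); they miss things now and then, are a little off and sometimes report something else, mostly with a low value. They report only what shows in the picture. A call takes as long as a camera call. They do not tell look-alikes from the thing itself.
- spot_in(query, camera): "bbox" ([left, top, right, bottom] in pixels, round what is visible of it).
The state is a dict: "time": time; "joint_pos": joint angles; "dq": joint speeds; "joint_efforts": joint torques, N m; "position": TCP position; "tcp_rot": TCP orientation; "contact_force": force on the tool from outside, world axes, zero at the start; "moment": the same for the moment, N m; "gripper_width": finger opening in m; "grasp_force": force on a finger pad.
Only numpy, scipy, OpenCV 4.12 (cv2) and the standard library are available. Lean on these libraries where they do the work, as an engineer would, in place of code of your own. Each camera call takes 0.05 s, during which the arm holds its last target. There are 200 camera calls.

## Working session

There is one attempt and no reset: what is moved stays moved. The work goes in short steps, Python scripts to look and compute and a tool call to move; the robot and the scene stay as the last step left them, time stands still between calls to the robot, and variables do not carry over. Pictures are saved under pics/ and viewed, at most 11 in all, crops included, and the job is handed in when it is done.

Besides the shell and the picture viewer there is one more tool, called after ">>>" by a JSON object that holds its "method" and its "body". carry_out: Moves the arm, as the interface text tells. Its arguments: {"type":"object","properties":{"commands":{"type":"array"},"grip_force":{"type":"number"}},"required":["commands"]}

```bash
mkdir -p pics; ls; python3 - <<'E'
from workcell import get_obs, capture, camera_params, robot, spot_in
import cv2,numpy as np
o=get_obs();print(o['time'],o['position'],o['tcp_rot'],o['contact_force'])
for c in ['side','top']:
    p,d=capture(c);cv2.imwrite(f'pics/{c}0.png',p[:,:,::-1]);np.savez(f'{c}0.npz',p=p,d=d)
    q=camera_params(c);print(c,q['K'],q['world_from_camera'])
    for n in ['pail','bail_grip','stand']:
        print(n,[(np.round(b['bbox']),round(b['confidence'],2)) for b in spot_in(n,c)][:4])
E
```

```text
pics
0.0 [0.21546205 0.50577959 0.25513552] [[-9.19968036e-01  3.91992492e-01 -8.36149254e-04]
 [ 3.91993259e-01  9.19967351e-01 -1.16524753e-03]
 [ 3.12461732e-04 -1.39975535e-03 -9.99998972e-01]] [-0.89362267  0.36685958 -0.17685351]
side [[467.23092777   0.         321.97234733]
 [  0.         467.23092777 240.21523811]
 [  0.           0.           1.        ]] [[ 0.99256634 -0.09347872  0.07793449  0.38739301]
 [-0.11944138 -0.62526572  0.77121757 -0.82963395]
 [-0.02336267 -0.77479321 -0.63178293  0.78940523]
 [ 0.          0.          0.          1.        ]]
pail [(array([321., 291., 390., 346.]), 0.68), (array([442., 382., 487., 435.]), 0.66), (array([298., 249., 322., 284.]), 0.29)]
bail_grip [(array([324., 292., 383., 345.]), 0.74)]
stand [(array([307., 150., 390., 247.]), 0.8), (array([196., 142., 272., 231.]), 0.6), (array([363., 133., 390., 183.]), 0.46)]
top [[456.41480307   0.         314.51117094]
 [  0.         456.41480307 239.2212955 ]
 [  0.           0.           1.        ]] [[-3.06756244e-03 -9.85492526e-01  1.69691104e-01  2.70692549e-01]
 [-9.99911633e-01  8.27833773e-04 -1.32680342e-02  8.22496780e-03]
 [ 1.29350725e-02 -1.69716810e-01 -9.85407981e-01  1.31565523e+00]
 [ 0.00000000e+00  0.00000000e+00  0.00000000e+00  1.00000000e+00]]
pail [(array([357., 201., 404., 252.]), 0.79)]
bail_grip [(array([358., 214., 403., 254.]), 0.78)]
stand [(array([170., 290., 233., 362.]), 0.82), (array([218., 170., 279., 254.]), 0.69), (array([359., 214., 403., 250.]), 0.57)]
```

View pics/side0.png

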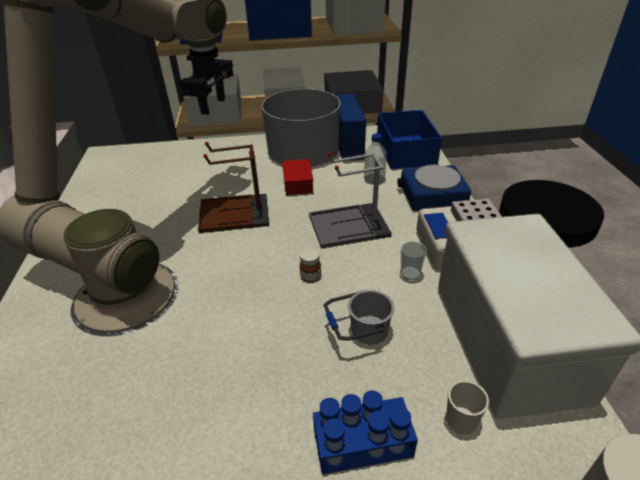

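View pics/top0.png

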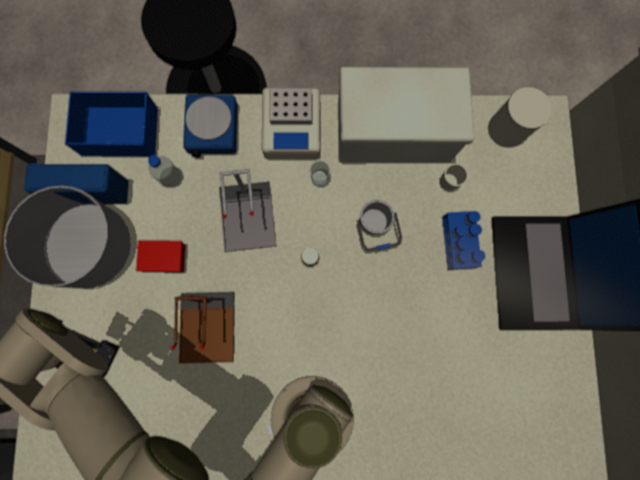

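The side view shows the pail at (370,315) with its bail towards the robot and the blue grip at (332,318). The steel stand is at (350,195), with its red balls at (333,157) and (338,171). The brown look-alike is at (235,190). In the top view the pail is at (377,218), the grip at (382,247), and the stand's balls at (225,215) and (252,213).

```bash
cat >h.py <<'E'
from workcell import get_obs, capture, camera_params, robot, spot_in
import cv2,numpy as np
def pts(c,d,mask=None,q=None):
    q=q or camera_params(c);K=q['K'];T=q['world_from_camera']
    v,u=np.nonzero((d>0)&(mask if mask is not None else True))
    z=d[v,u];P=np.stack([(u-K[0,2])/K[0,0]*z,(v-K[1,2])/K[1,1]*z,z],1)
    return P@T[:3,:3].T+T[:3,3],u,v
def ray(c,u,v,z,q=None):
    q=q or camera_params(c);K=q['K'];T=q['world_from_camera']
    r=T[:3,:3]@np.array([(u-K[0,2])/K[0,0],(v-K[1,2])/K[1,1],1]);t=(z-T[2,3])/r[2]
    return T[:3,3]+t*r
def hsv(p):return cv2.cvtColor(p,cv2.COLOR_RGB2HSV)
def blue(p):
    h=hsv(p);return (h[...,0]>100)&(h[...,0]<130)&(h[...,1]>130)&(h[...,2]>40)
def red(p):
    h=hsv(p);return ((h[...,0]<8)|(h[...,0]>172))&(h[...,1]>130)&(h[...,2]>50)
def comps(m,amin=3):
    n,l,s,c=cv2.connectedComponentsWithStats(m.astype(np.uint8));return [(s[i],c[i],l==i) for i in range(1,n) if s[i,4]>=amin]
E
python3 - <<'E'
from h import *
boxes={'top':dict(g=(350,195,410,260),s=(210,160,285,255)),'side':dict(g=(315,285,395,350),s=(315,145,362,190))}
for c in boxes:
    z=np.load(c+'0.npz');p,d=z['p'],z['d']
    for k,f,hz in(('g',blue,.062),('s',red,.213)):
        l,t,r,b=boxes[c][k];m=np.zeros(d.shape,bool);m[t:b,l:r]=f(p)[t:b,l:r]
        for s,cc,mm in comps(m):
            P=pts(c,d,mm)[0]
            print(c,k,s,cc.round(1),'ray',ray(c,*cc,hz).round(4),'depth',np.median(P,0).round(4))
    l,t,r,b=boxes[c]['g'];m=np.zeros(d.shape,bool);m[t:b,l:r]=1
    P=pts(c,d,m)[0];R=P[(P[:,2]>.069)&(P[:,2]<.082)]
    R=R[~np.isnan(R).any(1)];e,rad=cv2.minEnclosingCircle(R[:,:2].astype(np.float32));print(c,'rim',len(R),e,rad)
    l,t,r,b=(210,160,285,255) if c=='top' else (300,130,395,245)
    m=np.zeros(d.shape,bool);m[t:b,l:r]=1
    P=pts(c,d,m)[0]
    R=P[(P[:,2]>.16)&(P[:,2]<.23)];print('stand high',len(R),cv2.minAreaRect(R[:,:2].astype(np.float32)))
    R=P[(P[:,2]>.008)&(P[:,2]<.02)];print('tray',len(R),cv2.minAreaRect(R[:,:2].astype(np.float32)))
for n in ['beaker','media_bottle','amber_jar','tip_box','tube_rack','porcelain_cup']:
    for b in spot_in(n,'top')[:2]:
        bb=b['bbox'];u,v=(bb[0]+bb[2])/2,(bb[1]+bb[3])/2;print(n,round(b['confidence'],2),np.round(bb),ray('top',u,v,.05).round(3))
E
```

```text
top g [377 245  14   5  38] [383.2 246.6] ray [ 0.4657 -0.2     0.062 ] depth [ 0.465  -0.1986  0.0674]
top s [250 212   3   3   9] [251. 213.] ray [0.5265 0.1502 0.213 ] depth [0.5267 0.1499 0.2149]
top s [223 215   3   3   9] [224. 216.] ray [0.5189 0.2165 0.213 ] depth [0.5183 0.2156 0.2158]
top rim 263 (0.5236837863922119, -0.19101937115192413) 0.07344405353069305
stand high 423 ((0.5801252722740173, 0.19001369178295135), (0.1272769272327423, 0.07682675868272781), 6.783618927001953)
tray 892 ((0.5635142922401428, 0.19925475120544434), (0.19597934186458588, 0.17224465310573578), 6.304959774017334)
side g [327 312  10  16  85] [331.3 319.5] ray [ 0.4655 -0.1983  0.062 ] depth [ 0.4649 -0.2027  0.0669]
side s [328 152   4   4  13] [329.4 153.4] ray [0.5185 0.216  0.213 ] depth [0.5195 0.2132 0.213 ]
side s [335 166   3   3   8] [336.1 166.9] ray [0.5258 0.1472 0.213 ] depth [0.5252 0.1447 0.2142]
side rim 416 (0.5283285975456238, -0.18828850984573364) 0.06805097311735153
stand high 432 ((0.579322874546051, 0.18765424191951752), (0.12673716247081757, 0.08016549795866013), 6.808517932891846)
tray 1029 ((0.6003744602203369, 0.40463241934776306), (0.6543959379196167, 0.2770630717277527), 74.66597747802734)
beaker 0.72 [309. 162. 331. 187.] [ 0.679 -0.025  0.05 ]
media_bottle 0.92 [148. 155. 180. 190.] [0.684 0.423 0.05 ]
amber_jar 0.83 [301. 247. 320. 266.] [0.439 0.003 0.05 ]
tip_box 0.56 [134. 241. 185. 274.] [0.438 0.423 0.05 ]
tube_rack 0.85 [441. 213. 486. 268.] [ 0.484 -0.43   0.05 ]
porcelain_cup 0.86 [438. 165. 466. 190.] [ 0.669 -0.406  0.05 ]
porcelain_cup 0.36 [310. 158. 328. 186.] [ 0.684 -0.023  0.05 ]
```

>>> {"method": "carry_out", "body": {"commands": [[[0,0,-2,0,0,0,60],[-1,-1.1,-2,0,0,0.8,60],[-2.2,-2.4,-2,0,0,2,60],[-3.4,-3.7,-2,0,0,3.2,60],[-4.5,-5,-2,0,0,4.4,60],[-5.6,-6.3,-2,0,0,5.6,60],[-6.7,-7.6,-2,0,0,6.8,60],[-7.8,-8.8,-2,0,0,8,60]]]}}

```text
time: 1.37
position: [0.3062, 0.2318, 0.3059]
tcp_rot: [[-0.449, 0.894, 0.001], [0.894, 0.449, 0.0], [-0.0, 0.001, -1.0]]
contact_force: [1.5, -0.0, -0.2]
gripper_width: 0.0598
grasp_force: 0.0
```

```bash
cat >>h.py <<'E'
def to(target,yaw=None):
    """shift in tool units to world target, and turn about tool z so tool y has world angle yaw"""
    o=get_obs();R=np.array(o['tcp_rot']);s=R.T@(np.array(target)-o['position'])/.025
    a=np.degrees(np.arctan2(R[1,1],R[0,1]));print('t',round(o['time'],2),'pos',np.round(o['position'],4),'ty',round(a,1),'tilt',R[:,2].round(3),'F',np.round(o['contact_force'],1),'w',round(o['gripper_width'],4),'dq',np.abs(o['dq']).max().round(1))
    print('shift',s.round(2),'turnz',None if yaw is None else round(-(yaw-a)/5,2))
E
python3 -c "
from h import *
to([.45,-.2,.30],10)"
```

```text
t 1.37 pos [0.3062 0.2318 0.3059] ty 26.7 tilt [ 0.001  0.    -1.   ] F [ 1.5 -0.  -0.2] w 0.0598 dq 77.1
shift [-18.02  -2.61   0.24] turnz 3.33
```

>>> {"method": "carry_out", "body": {"commands": [[[-1.6,-0.2,0,0,0,0.5,60],[-3.2,-0.4,0,0,0,1,60],[-4.8,-0.6,0,0,0,1.5,60],[-6.4,-0.8,0,0,0,2,60],[-8,-1,0,0,0,2.5,60],[-9.6,-1.3,0,0,0,3,60],[-11.2,-1.6,0,0,0,3.3,60],[-12.8,-1.9,0,0,0,3.3,60]]]}}

```text
time: 2.03
position: [0.409, -0.0754, 0.306]
tcp_rot: [[-0.179, 0.984, 0.001], [0.984, 0.179, -0.0], [-0.0, 0.001, -1.0]]
contact_force: [0.8, 1.4, 0.2]
gripper_width: 0.0596
grasp_force: 0.0
```

```bash
python3 -c "
from h import *
to([.45,-.2,.30],10)"
```

```text
t 2.03 pos [ 0.409  -0.0754  0.306 ] ty 10.3 tilt [ 0.001 -0.    -1.   ] F [0.8 1.4 0.2] w 0.0596 dq 55.6
shift [-5.2   0.72  0.24] turnz 0.06
```

>>> {"method": "carry_out", "body": {"commands": [[[-1.5,0.2,0.2,0,0,0,60],[-3,0.5,0.2,0,0,0,60],[-4.4,0.7,0.2,0,0,0,60],[-4.4,0.7,0.2,0,0,0,60],[-4.4,0.7,0.2,0,0,0,60]]]}}

```text
time: 2.45
position: [0.4462, -0.1794, 0.3002]
tcp_rot: [[-0.179, 0.984, -0.001], [0.984, 0.179, 0.001], [0.001, -0.001, -1.0]]
contact_force: [0.7, 0.1, -0.7]
gripper_width: 0.0598
grasp_force: 0.0
```

```bash
python3 - <<'E'
from h import *
to([.4655,-.2,.30],10)
q=camera_params('wrist');p,d=capture('wrist');cv2.imwrite('pics/w1.png',p[:,:,::-1])
m=blue(p)
for s,cc,mm in comps(m,60):
    P=pts('wrist',d,mm,q)[0]
    if not len(P):continue
    r=cv2.minAreaRect(P[:,:2].astype(np.float32)*1000)
    print(s,cc.round(1),'ray',ray('wrist',*cc,.062,q).round(4),P.mean(0).round(4),r)
P,u,v=pts('wrist',d,None,q)
k=(P[:,2]>.070)&(P[:,2]<.078)&(np.hypot(P[:,0]-.54,P[:,1]+.19)<.075)
R=P[k];print(len(R),R.min(0),R.max(0))
# robust circle fit
from scipy.optimize import least_squares
f=least_squares(lambda x:np.hypot(R[:,0]-x[0],R[:,1]-x[1])-.044,[.54,-.19],loss='soft_l1',f_scale=.002);print(f.x,f.cost)
print([(np.round(b['bbox']),round(b['confidence'],2)) for n in('pail','bail_grip') for b in spot_in(n,'wrist')][:4])
E
```

```text
t 2.45 pos [ 0.4462 -0.1794  0.3002] ty 10.3 tilt [-0.001  0.001 -1.   ] F [ 0.7  0.1 -0.7] w 0.0598 dq 2.4
shift [-0.95  0.61  0.01] turnz 0.06
[324 217  12  39 423] [329.  235.8] ray [ 0.4655 -0.2014  0.062 ] [ 0.4648 -0.1998  0.0692] ((465.3924865722656, -200.0435791015625), (11.089564323425293, 39.82475662231445), 10.80273151397705)
[ 244  392  137   43 4304] [314.  414.5] ray [ 0.4894 -0.4192  0.062 ] [ 0.4881 -0.4041  0.0789] ((480.044189453125, -309.5899963378906), (157.96812438964844, 300.2092590332031), 3.518683671951294)
1985 [ 0.4651377  -0.23090927  0.07004063] [ 0.59623225 -0.13437511  0.07799973]
[ 0.54798107 -0.18269079] 0.005913043718319709
[(array([324., 175., 464., 289.]), 0.62), (array([241., 391., 382., 436.]), 0.48), (array([321., 178., 417., 290.]), 0.67), (array([244., 393., 382., 436.]), 0.4)]
```

View pics/w1.png

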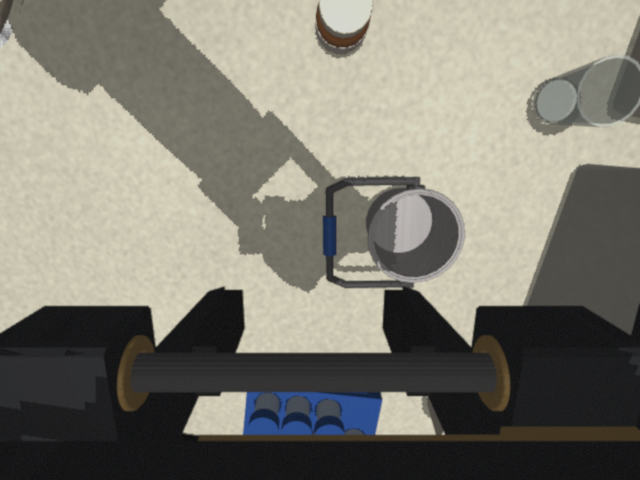

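The wrist view shows the grip at (329,236) and the pail rim centred at (417,234), about 10.8° yaw, and the way down is clear. I'm moving above the grip and most of the way down.

>>> {"method": "carry_out", "body": {"commands": [[[-0.97,0.6,0,0,0,-0.1,32],[-0.97,0.6,1.5,0,0,-0.1,32],[-0.97,0.6,3,0,0,-0.1,32],[-0.97,0.6,4.5,0,0,-0.1,32],[-0.97,0.6,5.8,0,0,-0.1,32],[-0.97,0.6,7,0,0,-0.1,32],[-0.97,0.6,7.5,0,0,-0.1,32],[-0.97,0.6,7.5,0,0,-0.1,32]]]}}

```text
time: 3.27
position: [0.4642, -0.1974, 0.1112]
tcp_rot: [[-0.191, 0.982, -0.004], [0.982, 0.191, 0.003], [0.004, -0.003, -1.0]]
contact_force: [-0.9, -0.0, 1.1]
gripper_width: 0.032
grasp_force: 0.0
```

```bash
python3 -c "
from h import *
to([.4653,-.2005,.060],10.8)"
```

```text
t 3.27 pos [ 0.4642 -0.1974  0.1112] ty 11.0 tilt [-0.004  0.003 -1.   ] F [-0.9 -0.   1.1] w 0.032 dq 4.0
shift [-0.14  0.03  2.05] turnz 0.04
```

>>> {"method": "carry_out", "body": {"commands": [[[-0.12,0.03,1,0,0,0,32],[-0.12,0.03,2,0,0,0,32],[-0.12,0.03,2.05,0,0,0,32],[-0.12,0.03,2.05,0,0,0,20],[-0.12,0.03,2.05,0,0,0,8],[-0.12,0.03,2.05,0,0,0,8],[-0.12,0.03,2.05,0,0,0,8],[-0.12,0.03,2.05,0,0,0,8]]], "grip_force": 25}}

```text
time: 3.93
position: [0.4669, -0.2024, 0.0633]
tcp_rot: [[-0.19, 0.982, 0.002], [0.982, 0.19, -0.001], [-0.002, 0.001, -1.0]]
contact_force: [-1.9, -0.3, 6.4]
gripper_width: 0.0131
grasp_force: 25.0
```

```bash
python3 - <<'E'
from h import *
to([.4653,-.2005,.060],10.8)
o=get_obs();print(o['grasp_force'])
# arc from here in tool units: pivot axis ahead along tool y by 85mm at same height
for a in np.linspace(0,90,13)[1:]:
    a=np.radians(a);print(np.round([3.4*(1-np.cos(a)),-3.4*np.sin(a)],2),end=' ')
E
```

```text
t 3.93 pos [ 0.4669 -0.2024  0.0633] ty 10.9 tilt [ 0.002 -0.001 -1.   ] F [-1.9 -0.3  6.4] w 0.0131 dq 0.4
shift [ 0.09 -0.05  0.13] turnz 0.03
24.988108165562153
[ 0.03 -0.44] [ 0.12 -0.88] [ 0.26 -1.3 ] [ 0.46 -1.7 ] [ 0.7  -2.07] [ 1.  -2.4] [ 1.33 -2.7 ] [ 1.7  -2.94] [ 2.1  -3.14] [ 2.52 -3.28] [ 2.96 -3.37] [ 3.4 -3.4]
```

>>> {"method": "carry_out", "body": {"commands": [[[0,0.03,-0.44,0,0,0,8],[0,0.12,-0.88,0,0,0,8],[0,0.26,-1.3,0,0,0,8],[0,0.46,-1.7,0,0,0,8],[0,0.7,-2.07,0,0,0,8],[0,1.0,-2.4,0,0,0,8],[0,1.0,-2.4,0,0,0,8]]]}}

```text
time: 4.52
position: [0.4919, -0.1977, 0.1241]
tcp_rot: [[-0.19, 0.982, 0.002], [0.982, 0.19, -0.002], [-0.002, 0.001, -1.0]]
contact_force: [-7.0, -1.3, 6.5]
gripper_width: 0.0131
grasp_force: 25.0
```

```bash
python3 - <<'E'
from h import *
to([.5488,-.1846,.145],10.8)
p,d=capture('side');cv2.imwrite('pics/s2.png',cv2.resize(p[220:400,240:480,::-1],None,fx=3,fy=3))
E
```

```text
t 4.52 pos [ 0.4919 -0.1977  0.1241] ty 11.0 tilt [ 0.002 -0.002 -1.   ] F [-7.  -1.3  6.5] w 0.0131 dq 2.7
shift [ 0.08  2.34 -0.83] turnz 0.03
```

View pics/s2.png

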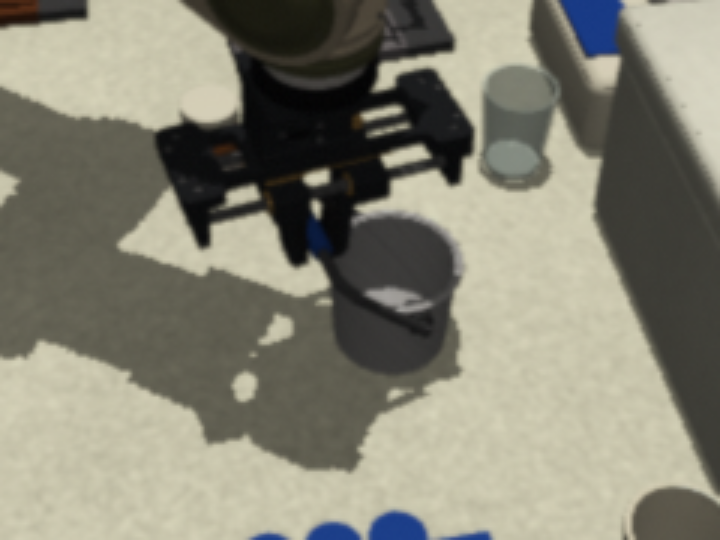

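The side crop shows the sleeve (320,235) held between the fingers, the bail at about 45° and the pail upright. The force shows slight compression, so I'll carry on with the arc slightly wider.

>>> {"method": "carry_out", "body": {"commands": [[[0.04,0.24,-0.39,0,0,0,8],[0.06,0.62,-0.64,0,0,0,8],[0.06,1.03,-0.85,0,0,0,8],[0.06,1.46,-1.0,0,0,0,8],[0.06,1.9,-1.08,0,0,0,8],[0.06,2.35,-1.1,0,0,0,8],[0.06,2.35,-1.1,0,0,0,8],[0.06,2.35,-1.1,0,0,0,8]]]}}

```text
time: 5.23
position: [0.5481, -0.1845, 0.149]
tcp_rot: [[-0.19, 0.982, -0.001], [0.982, 0.19, 0.001], [0.001, -0.001, -1.0]]
contact_force: [-0.9, 0.1, -4.5]
gripper_width: 0.0129
grasp_force: 24.9
```

```bash
python3 - <<'E'
from h import *
to([.5488,-.1846,.145],10.8)
p,d=capture('side');cv2.imwrite('pics/s3.png',cv2.resize(p[220:400,240:480,::-1],None,fx=3,fy=3))
P=pts('side',d)[0];R=P[(P[:,2]>.068)&(P[:,2]<.079)&(np.hypot(P[:,0]-.549,P[:,1]+.185)<.06)]
from scipy.optimize import least_squares
print(len(R),least_squares(lambda x:np.hypot(R[:,0]-x[0],R[:,1]-x[1])-.045,[.55,-.185],loss='soft_l1',f_scale=.002).x)
E
```

```text
t 5.23 pos [ 0.5481 -0.1845  0.149 ] ty 11.0 tilt [-0.001  0.001 -1.   ] F [-0.9  0.1 -4.5] w 0.0129 dq 1.1
shift [-0.01  0.03  0.16] turnz 0.03
390 [ 0.53790258 -0.18706465]
```

View pics/s3.png

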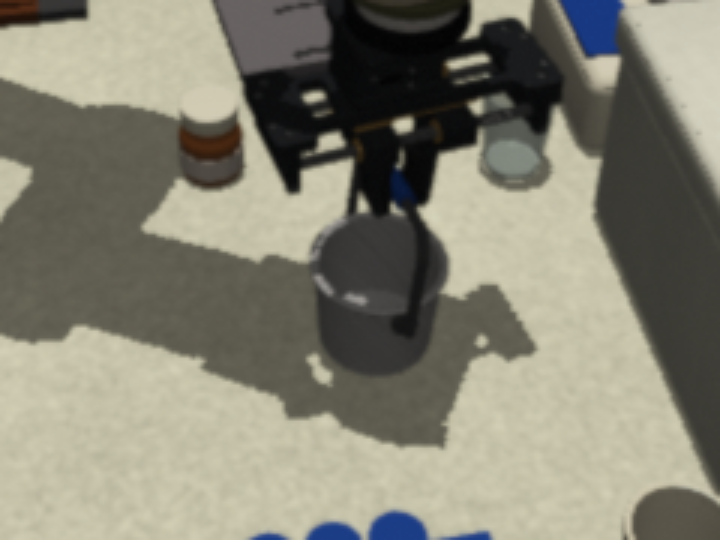

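The bail is nearly upright, but the pail slid about 10 mm towards -x: its rim is centred at (380,265) in the crop, with the grip at (402,188) to the right of it. The downward force is close to the pail's weight. I'll lower a little and centre the grip over the pail.

>>> {"method": "carry_out", "body": {"commands": [[[0,-0.03,0.12,0,0,0,8],[0,-0.15,0.2,0,0,0,8],[0,-0.3,0.22,0,0,0,8],[0,-0.3,0.22,0,0,0,8],[0,-0.3,0.22,0,0,0,8]]]}}

```text
time: 5.7
position: [0.5425, -0.1866, 0.1484]
tcp_rot: [[-0.189, 0.982, 0.008], [0.982, 0.189, -0.003], [-0.005, 0.008, -1.0]]
contact_force: [-1.5, 5.8, 25.4]
gripper_width: 0.0132
grasp_force: 25.2
```

```bash
python3 - <<'E'
from h import *
to([.54,-.186,.145],10.8)
from scipy.optimize import least_squares
for c in('side','top','wrist'):
    q=camera_params(c);p,d=capture(c)
    P=pts(c,d,None,q)[0];k=(P[:,2]>.066)&(P[:,2]<.079)&(np.hypot(P[:,0]-.543,P[:,1]+.185)<.058);R=P[k]
    if len(R)<20: print(c,len(R));continue
    print(c,len(R),least_squares(lambda x:np.hypot(R[:,0]-x[0],R[:,1]-x[1])-.0445,[.545,-.185],loss='soft_l1',f_scale=.001).x, np.percentile(R,[1,99],axis=0).round(3).tolist())
    m=blue(p)
    for s,cc,mm in comps(m,5):
        g=pts(c,d,mm,q)[0]
        if len(g) and np.hypot(*(g.mean(0)[:2]-[.545,-.185]))<.05: print('  blue',g.mean(0).round(4),len(g))
    if c=='wrist':cv2.imwrite('pics/w4.png',p[:,:,::-1])
E
```

```text
t 5.7 pos [ 0.5425 -0.1866  0.1484] ty 10.9 tilt [ 0.008 -0.003 -1.   ] F [-1.5  5.8 25.4] w 0.0132 dq 0.2
shift [ 0.04 -0.09  0.14] turnz 0.02
side 438 [ 0.53869466 -0.18728952] [[0.492, -0.242, 0.066], [0.585, -0.134, 0.078]]
  blue [ 0.5427 -0.1952  0.152 ] 47
top 0
wrist 4458 [ 0.5398183 -0.1828902] [[0.493, -0.217, 0.066], [0.586, -0.137, 0.079]]
  blue [ 0.5398 -0.1786  0.1542] 2848
```

View pics/w4.png

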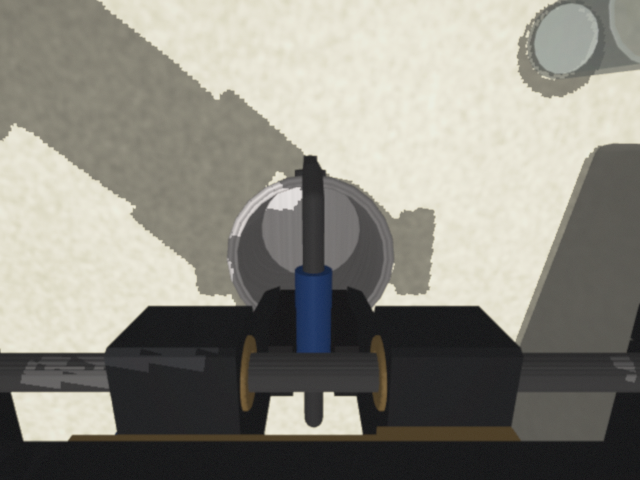

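The wrist view shows the bail upright over the pail: the bar runs along x=314 and the rim centre is near (312,250). The pail is standing firm, so I'm lifting straight up.

>>> {"method": "carry_out", "body": {"commands": [[[0,-0.08,-0.1,0,0,0,8],[0,-0.1,-0.4,0,0,0,8],[0,-0.1,-1,0,0,0,8],[0,-0.1,-1.8,0,0,0,8],[0,-0.1,-2.7,0,0,0,8],[0,-0.1,-3.6,0,0,0,8],[0,-0.1,-4.4,0,0,0,8],[0,-0.1,-4.8,0,0,0,8]]], "grip_force": 30}}

```text
time: 6.52
position: [0.5385, -0.187, 0.2663]
tcp_rot: [[-0.189, 0.982, 0.002], [0.982, 0.189, -0.001], [-0.001, 0.002, -1.0]]
contact_force: [0.5, 0.0, -5.2]
gripper_width: 0.0131
grasp_force: 29.8
```

```bash
python3 -c "
from h import *
to([.473,.176,.265],6.6)"
```

```text
t 6.52 pos [ 0.5385 -0.187   0.2663] ty 10.9 tilt [ 0.002 -0.001 -1.   ] F [ 0.5  0.  -5.2] w 0.0131 dq 15.1
shift [14.75  0.17  0.03] turnz 0.86
```

>>> {"method": "carry_out", "body": {"commands": [[[0.2,0,0,0,0,0,8],[0.6,0,0,0,0,0,8],[1.2,0,0,0,0,0.1,8],[1.9,0,0,0,0,0.1,8],[2.6,0,0,0,0,0.2,8],[3.3,0,0,0,0,0.2,8],[4.0,0,0,0,0,0.3,8],[4.7,0,0,0,0,0.3,8]]]}}

```text
time: 7.18
position: [0.5152, -0.0696, 0.2624]
tcp_rot: [[-0.163, 0.987, -0.003], [0.987, 0.163, 0.001], [0.002, -0.003, -1.0]]
contact_force: [-0.1, 0.8, -4.9]
gripper_width: 0.0128
grasp_force: 30.0
```

>>> {"method": "carry_out", "body": {"commands": [[[0.7,0,0,0,0,0,8],[1.4,0,0,0,0,0.1,8],[2.1,0,0,0,0,0.1,8],[2.8,0,0,0,0,0.2,8],[3.5,0,0,0,0,0.2,8],[4.2,0,0,0,0,0.3,8],[4.9,0,0,0,0,0.3,8],[5.5,0,0,0,0,0.4,8]]]}}

```text
time: 7.85
position: [0.4924, 0.066, 0.2625]
tcp_rot: [[-0.13, 0.992, -0.003], [0.992, 0.13, 0.001], [0.001, -0.003, -1.0]]
contact_force: [-0.1, -0.1, -5.3]
gripper_width: 0.0133
grasp_force: 30.0
```

```bash
python3 -c "
from h import *
to([.473,.176,.265],6.6)"
```

```text
t 7.85 pos [0.4924 0.066  0.2625] ty 7.5 tilt [-0.003  0.001 -1.   ] F [-0.1 -0.1 -5.3] w 0.0133 dq 26.5
shift [ 4.46 -0.2  -0.09] turnz 0.17
```

>>> {"method": "carry_out", "body": {"commands": [[[0.7,0,0,0,0,0,8],[1.4,-0.1,0,0,0,0.1,8],[2.1,-0.2,0,0,0,0.1,8],[2.8,-0.2,0,0,0,0.15,8],[3.4,-0.2,0,0,0,0.15,8],[3.8,-0.2,0,0,0,0.15,8],[4.0,-0.2,0,0,0,0.15,8],[4.0,-0.2,0,0,0,0.15,8]]]}}

```text
time: 8.52
position: [0.4754, 0.1636, 0.2633]
tcp_rot: [[-0.117, 0.993, -0.002], [0.993, 0.117, -0.0], [0.0, -0.002, -1.0]]
contact_force: [0.9, -0.5, -4.9]
gripper_width: 0.0129
grasp_force: 30.0
```

```bash
python3 - <<'E'
from h import *
to([.473,.176,.233],6.6)
q=camera_params('wrist');p,d=capture('wrist');cv2.imwrite('pics/w5.png',p[:,:,::-1])
for s,cc,mm in comps(red(p),15): print('w red',s,cc.round(1),ray('wrist',*cc,.2125,q).round(4),pts('wrist',d,mm,q)[0].mean(0).round(4))
for s,cc,mm in comps(blue(p),15): print('w blue',s,cc.round(1),pts('wrist',d,mm,q)[0].mean(0).round(4))
p,d=capture('side')
for s,cc,mm in comps(red(p),3):
    if cc[0]>315: print('s red',cc.round(1),ray('side',*cc,.2125).round(4))
cv2.imwrite('pics/s5.png',cv2.resize(p[100:300,240:460,::-1],None,fx=3,fy=3))
E
```

```text
t 8.52 pos [0.4754 0.1636 0.2633] ty 6.7 tilt [-0.002 -0.    -1.   ] F [ 0.9 -0.5 -4.9] w 0.0129 dq 1.7
shift [ 0.51 -0.03  1.21] turnz 0.03
w red [406 175  22  22 375] [416.2 185.6] [0.5184 0.2165 0.2125] [0.5171 0.2169 0.217 ]
w blue [629  87   8   5  15] [632.3  89.1] [0.7543 0.3119 0.0236]
w blue [625  89   6   8  19] [627.  93.] [0.7543 0.3092 0.0187]
w blue [620  94   7   8  21] [622.9  98.1] [0.7542 0.3049 0.0158]
w blue [617 103  23  19  87] [626.3 110.1] [0.7543 0.2934 0.0244]
w blue [624 111  16  19  90] [632.8 120.9] [0.7544 0.2832 0.0361]
w blue [609 119  15  20  83] [616.  128.9] [0.7544 0.2767 0.0194]
w blue [614 130  26  50 439] [631.6 157. ] [0.7548 0.2514 0.0477]
w blue [625 136   9   7  23] [629.1 138.4] [0.7543 0.2677 0.0387]
w blue [601 140  16  25 102] [607.5 151.8] [0.7543 0.255  0.0182]
w blue [621 151   6   8  20] [623.7 153.6] [0.7545 0.254  0.0381]
w blue [608 167  11   7  21] [612.2 170. ] [0.7546 0.2383 0.0309]
w blue [ 295  267   37   86 2843] [313.1 311. ] [0.4734 0.1713 0.2685]
w blue [ 582  314   54   39 1627] [609.  334.3] [0.7544 0.0943 0.0893]
w blue [564 392  52  16 691] [591.2 398.6] [0.7676 0.0202 0.082 ]
s red [329.3 153.5] [0.5183 0.2163 0.2125]
s red [336.1 166.9] [0.5259 0.148  0.2125]
```

View pics/w5.png

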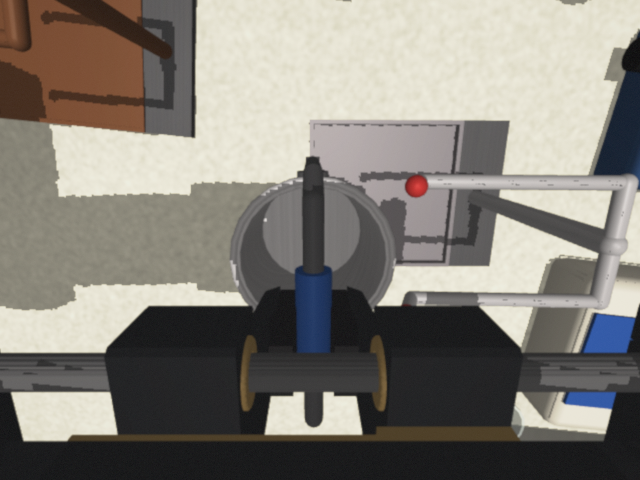

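The wrist view shows the pail hanging level under the bar, one ball at (416,186), and the other prong's tip hidden at about (415,302). The bar is roughly level with the gap. I'll shift 12 mm across, lower to just above ball height, then advance.

>>> {"method": "carry_out", "body": {"commands": [[[0.2,0,0.2,0,0,0,8],[0.4,0,0.5,0,0,0,8],[0.47,0,0.8,0,0,0,8],[0.47,0,1.1,0,0,0,8],[0.47,0,1.17,0,0,0,8],[0.47,0,1.17,0,0,0,8],[0.47,0,1.17,0,0,0,8]]]}}

```text
time: 9.2
position: [0.4748, 0.1744, 0.2347]
tcp_rot: [[-0.116, 0.993, -0.0], [0.993, 0.116, -0.0], [-0.0, -0.0, -1.0]]
contact_force: [-0.2, 0.3, -5.2]
gripper_width: 0.0128
grasp_force: 30.0
```

```bash
python3 - <<'E'
from h import *
to([.548,.184,.234],6.6)
q=camera_params('wrist');p,d=capture('wrist')
for s,cc,mm in comps(blue(p),1500): 
  P=pts('wrist',d,mm,q)[0];print('w blue',s,cc.round(1),P.mean(0).round(4),P[:,1].max(),np.percentile(P[:,2],90))
p,d=capture('side')
cv2.imwrite('pics/s6.png',cv2.resize(p[100:290,240:460,::-1],None,fx=3,fy=3))
E
```

```text
t 9.2 pos [0.4748 0.1744 0.2347] ty 6.7 tilt [-0. -0. -1.] F [-0.2  0.3 -5.2] w 0.0128 dq 0.6
shift [0.04 2.95 0.03] turnz 0.01
w blue [ 295  267   37   86 2839] [313.1 310.9] [0.4728 0.1822 0.2399] 0.20033649128747053 0.24121552195260218
```

View pics/s6.png

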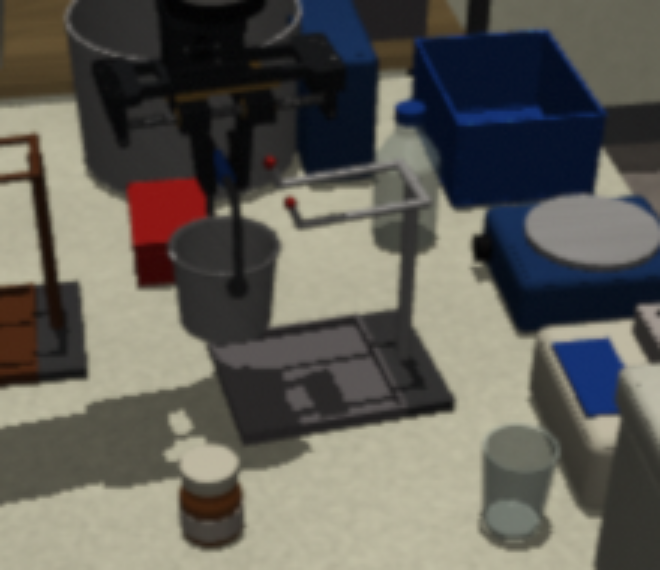

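The side crop shows the pail hanging level at (225,275), short of the balls at (270,161) and (290,203), with the grip at (222,165). The path in is clear. The sleeve sits about 5 mm towards tool +x, so I'm correcting that while advancing.

>>> {"method": "carry_out", "body": {"commands": [[[-0.06,0.08,0,0,0,0,8],[-0.12,0.25,0,0,0,0,8],[-0.12,0.5,0,0,0,0,8],[-0.12,0.8,0,0,0,0,8],[-0.12,1.1,0,0,0,0,8],[-0.12,1.4,0,0,0,0,8],[-0.12,1.7,0,0,0,0,8],[-0.12,2.0,0,0,0,0,8]]]}}

```text
time: 9.97
position: [0.5256, 0.1774, 0.2346]
tcp_rot: [[-0.116, 0.993, -0.0], [0.993, 0.116, 0.0], [0.0, -0.0, -1.0]]
contact_force: [0.6, 0.3, -5.0]
gripper_width: 0.0134
grasp_force: 30.0
```

```bash
python3 -c "
from h import *
to([.548,.182,.234],6.6)"
```

```text
t 9.97 pos [0.5256 0.1774 0.2346] ty 6.7 tilt [-0.  0. -1.] F [ 0.6  0.3 -5. ] w 0.0134 dq 13.9
shift [0.08 0.91 0.02] turnz 0.01
```

>>> {"method": "carry_out", "body": {"commands": [[[0,0.28,0,0,0,0,8],[0,0.52,0,0,0,0,8],[0,0.7,0,0,0,0,8],[0,0.8,0,0,0,0,8],[0,0.85,0,0,0,0,8],[0,0.85,0,0,0,0,8],[0,0.85,0,0,0,0,8],[0,0.85,0,0,0,0,8]]]}}

```text
time: 10.63
position: [0.5456, 0.1798, 0.2349]
tcp_rot: [[-0.116, 0.993, -0.0], [0.993, 0.116, -0.0], [-0.0, -0.0, -1.0]]
contact_force: [1.1, -0.0, -4.5]
gripper_width: 0.0127
grasp_force: 30.0
```

```bash
python3 - <<'E'
from h import *
to([.548,.182,.2],6.6)
p,d=capture('wrist');cv2.imwrite('pics/w7.png',p[:,:,::-1])
E
```

```text
t 10.63 pos [0.5456 0.1798 0.2349] ty 6.7 tilt [-0. -0. -1.] F [ 1.1 -0.  -4.5] w 0.0127 dq 0.1
shift [0.08 0.11 1.39] turnz 0.01
```

View pics/w7.png

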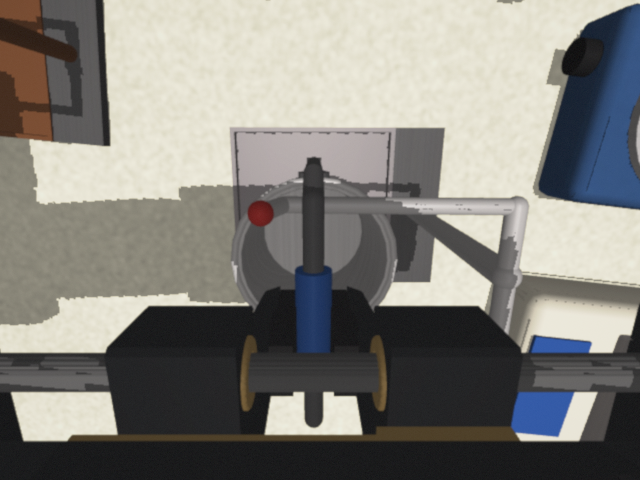

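The wrist view shows the bar at x=314 crossing the prong behind the ball (260,213), with the sleeve end (row 267) inside the prong line. I'm lowering.

>>> {"method": "carry_out", "body": {"commands": [[[0.03,0.08,0.2,0,0,0,8],[0.03,0.08,0.4,0,0,0,8],[0.03,0.08,0.6,0,0,0,8],[0.03,0.08,0.8,0,0,0,8],[0.03,0.08,1.0,0,0,0,8],[0.03,0.08,1.2,0,0,0,8],[0.03,0.08,1.3,0,0,0,8],[0.03,0.08,1.36,0,0,0,8]]]}}

```text
time: 11.35
position: [0.5476, 0.1807, 0.2002]
tcp_rot: [[-0.116, 0.993, -0.001], [0.993, 0.116, -0.0], [-0.0, -0.001, -1.0]]
contact_force: [-1.1, 0.2, -1.6]
gripper_width: 0.0129
grasp_force: 30.1
```

>>> {"method": "carry_out", "body": {"commands": [[[0,0,0.04,0,0,0,8],[0,0,0.04,0,0,0,8],[0,0,0.04,0,0,0,8],[0,0,0.04,0,0,0,8]]]}}

```text
time: 11.68
position: [0.5477, 0.1808, 0.2001]
tcp_rot: [[-0.116, 0.993, 0.001], [0.993, 0.116, 0.0], [-0.0, 0.001, -1.0]]
contact_force: [-2.7, 0.0, -1.1]
gripper_width: 0.0133
grasp_force: 30.1
```

```bash
python3 - <<'E'
from h import *
to([.548,.182,.2],6.6)
p,d=capture('side')
cv2.imwrite('pics/s8.png',cv2.resize(p[110:270,280:460,::-1],None,fx=3.5,fy=3.5))
E
```

```text
t 11.68 pos [0.5477 0.1808 0.2001] ty 6.7 tilt [ 0.001  0.    -1.   ] F [-2.7  0.  -1.1] w 0.0133 dq 0.2
shift [0.05 0.02 0.01] turnz 0.01
```

View pics/s8.png

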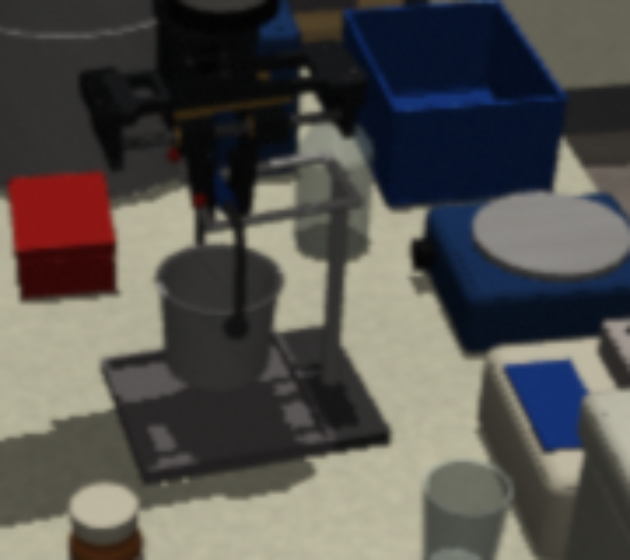

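The side crop shows the bar resting on both prongs behind the balls, with the grip between them and the pail level under the hook at (220,310). The wrist force shows the weight has been taken. I'm opening the gripper gently.

>>> {"method": "carry_out", "body": {"commands": [[[0,0,0.03,0,0,0,14],[0,0,0.03,0,0,0,16],[0,0,0.03,0,0,0,18],[0,0,0.03,0,0,0,22],[0,0,0.03,0,0,0,26],[0,0,0.03,0,0,0,30],[0,0,0.03,0,0,0,32],[0,0,0.03,0,0,0,32]]]}}

```text
time: 12.4
position: [0.5478, 0.1808, 0.199]
tcp_rot: [[-0.116, 0.993, 0.0], [0.993, 0.116, 0.0], [0.0, 0.0, -1.0]]
contact_force: [-0.2, 0.7, -0.1]
gripper_width: 0.0319
grasp_force: 0.0
```

>>> {"method": "carry_out", "body": {"commands": [[[0,0,-0.2,0,0,0,32],[0,0,-0.6,0,0,0,32],[0,0,-1.1,0,0,0,32],[0,0,-1.7,0,0,0,32],[0,0,-2.4,0,0,0,32],[0,0,-3.2,0,0,0,32],[0,0,-4,0,0,0,32],[0,0,-4,0,0,0,32]]]}}

```text
time: 13.07
position: [0.5486, 0.1809, 0.3039]
tcp_rot: [[-0.116, 0.993, 0.008], [0.993, 0.116, 0.001], [-0.0, 0.008, -1.0]]
contact_force: [-0.0, 0.4, 0.4]
gripper_width: 0.032
grasp_force: 0.0
```

```bash
python3 - <<'E'
from h import *
to([.548,.182,.3],6.6)
a,_=capture('side');
for i in range(15): p,d=capture('side')
x=cv2.absdiff(a,p)[110:270,280:460].max(2);print('change',x.max(),(x>20).sum())
cv2.imwrite('pics/s9.png',cv2.resize(p[110:270,280:460,::-1],None,fx=3.5,fy=3.5))
E
```

```text
t 13.07 pos [0.5486 0.1809 0.3039] ty 6.7 tilt [ 0.008  0.001 -1.   ] F [-0.   0.4  0.4] w 0.032 dq 5.2
shift [ 0.05 -0.02  0.16] turnz 0.02
change 58 74
```

View pics/s9.png

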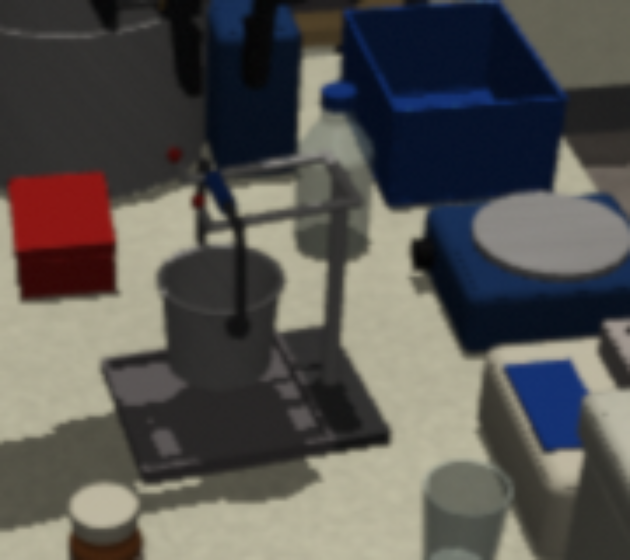

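The pail hangs from both prongs with the blue grip (218,190) between them, level above the tray. I'm checking that it is still, then handing in.

```bash
python3 - <<'E'
from h import *
for i in range(12): capture('top')
prev=None
for i in range(5):
    p,_=capture('side')
    if prev is not None:
        x=cv2.absdiff(prev,p)[160:230,320:365].max(2);print(x.max(),x.mean().round(2))
    prev=p
    for k in range(4): capture('top')
to([.548,.182,.3]);print(robot.close_job())
E
```

```text
3 0.83
3 0.84
2 0.84
3 0.84
t 15.72 pos [0.5477 0.1808 0.299 ] ty 6.7 tilt [-0.  0. -1.] F [-0.4  0.1 -0.1] w 0.0323 dq 0.1
shift [ 0.05  0.02 -0.04] turnz None
the job is handed in; nothing more can be done
None
```

The pail hangs level and still on the steel drain stand, with the bail over both prongs and the blue grip between them; I handed the job in at 15.7 s, though the pail slid about 10 mm on the bench while I raised the bail.

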